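Fit up a weld-on hinge and hold its leaf in line for the pin

ROBOT

A 7-joint arm with a two-finger parallel gripper is mounted at the origin on the work surface. World frame = base frame: x ahead of the robot, y to its left, z up, the work surface at z = 0. Lengths are in m, angles in rad, forces in N, time in s.
With the tool pointing down it reaches from about 0.4 to 0.85 m from the base axis. Payload 10.4 kg.
Tool frame: the origin (TCP) lies midway between the tips of the shut fingers; the grasp point (between the pads) lies 19 mm behind it; z points along the fingers, y is the line along which they close (so a half turn about z gives the same grasp; the last joint's range is limited). The gripper opens to 87 mm and grips with 3 to 60 N. Pads are 19 mm wide; open, the fingers measure 117 mm over their backs; the gripper's body (75 mm by 190 mm) begins 51 mm behind the grasp point.
Start: joints at [1.317, 0.332, -0.065, 1.46, 0.022, 1.35, -0.088], TCP at [0.143, -0.608, 0.223] pointing down, gripper open.
Joint ranges: [-2.6, 2.6], [-0.5, 2.12], [-1.47, 1.34], [0.16, 2.42], [-1.27, 4.41], [0.06, 2.06], [-2.6, 2.6]. Speed limits (rad/s): [2.22, 2.22, 2.79, 2.79, 3.14, 3.14, 3.14].

INTERFACE

Orientations are given as a unit quaternion [x, y, z, w].
In Python, from bench import sensors, eyes, order gives the robot as it stands.
- The arm moves only by the tool arm_command, never from a script. Its argument "steps" is a list of rows, each an object with "rot": the turn, a rotation vector about the world's x, y, z in degrees, a list of three; "slide": the shift along the world's x, y, z in m, a list of three; "grip": the opening, from 0 (shut) to 1 (fully open). A call has exactly 8 rows; each row shifts and turns the commanded pose from where the row before left it; what a row does not reach is not made up. A row lasts 1/8 s, in which the tool goes at most 62.5 mm and 10.7 degrees, less where a joint would pass 70% of its speed; a pose out of reach is approached as far as the arm can. A call with a gripper value outside its range is refused whole. The fingers move at their own pace and stop on an object; "newtons" is the grip in N (left out, the last holds). Time passes only in rows, so rows that do not move let the fingers close, or fill a call up. It gives the time, the measured TCP pose, the force, the opening and the grip force at its end, in the units of the state.
- sensors.read_state(): the state, without advancing time (a new reading comes with each control period).
- eyes.camera(name): name is "side" or "top" or "wrist"; returns a dict with "pixels" (420x560x3 uint8, red, green, blue), "intrinsics" (3x3 intrinsics, pixels), "pose" (4x4, takes a point from camera to world coordinates). Camera axes: x right, y down, z forward; pixel columns grow to the right and rows downward; lengths in m; the calibration is good to about 2 mm. A picture is of the moment at which its call begins. There is no depth.
- order.close_job(): hands the job in; it is judged then, once.
Trained networks look in a picture, given as the dict that the camera call returned (one of the last four; its "shot" number tells which), for a name from the list of things; names that differ only in an ending like _2 or _b are one class to them, and where a whole thing is asked for, a point or a joint stands for the part that bears it (a point fixed in the world has none). Each returns a list of dicts, best first, with "conf" (0 to 1); they miss things now and then, are a little off and sometimes report something else, mostly with a low value. They report only what shows in the picture. A call takes as long as a camera call. They do not tell look-alikes from the thing itself.
- eyes.look_for(name, picture): "bbox" ([left, top, right, bottom] in pixels, round what is visible of it).
The state is a dict: "time": time; "joint_positions": joint angles; "joint_vel": joint speeds; "joint_torque": joint torques, N m; "ee_pos": TCP position; "eef_rot": TCP orientation; "ft_force": force on the tool from outside, world axes, zero at the start; "torque": the same for the moment, N m; "width": finger opening in m; "grip_force": force on a finger pad.
Only numpy, scipy, OpenCV 4.12 (cv2) and the standard library are available. Lean on these libraries where they do the work, as an engineer would, in place of code of your own. Each camera call takes 0.05 s, during which the arm holds its last target. There are 200 camera calls.

TASK

Fit up this hinge so that a workmate can drive its pin: press the square jamb tube down into both forks of the fixture, with its knuckles on the side away from the sprung jaw, until it sits fully home and the jaw has snapped shut over it. Then take the loose hinge leaf off its packer and bring its single knuckle, right way up, in between the jamb's two knuckles so that the three pin holes line up, the leaf level and pointing straight out from the jamb. Finish while holding it there in the gripper alone, without forcing it against the jamb, and leave the hinge pin and the welding magnet where they are.

Things in the scene. Friction and masses are not known exactly. Their poses are not given: they have to be found in the camera images.
- fixture: Grey steel fit-up fixture bolted to the table, its place and yaw vary. Origin: at table height under the middle of the tube's place; y along the tube's place, z up, +x the sprung jaw's side, -x (about facing the robot) the open side where the knuckles go. Base plate 8 mm thick, x -31 to +55, y +-142 mm. A seated tube has its underside 40 mm and its top 65 mm above the table.
- fork_a (a point): Middle of the floor of the U-shaped fork beside the jaw: (0, -75, +40) mm in the fixture's frame. Both forks are 14 mm long in y; cheeks 29 mm apart inside to 72 mm above the table, then lips flaring to about 40 mm apart at 86 mm.
- fork_b (a point): Middle of the floor of the other fork, at (0, +122, +40) mm in the fixture's frame.
- jaw_nose (a point): Nose of the shut jaw: (+7.5, -55, +68) mm in the fixture's frame (does not move with the jaw). The jaw is 11 mm wide in y and reaches 98 mm above the table; its inner face slopes from x = +22 mm at the top down to the nose, which overhangs the seated tube's top edge by 5 mm, 2 to 3 mm above it.
- jaw (a joint): Sprung jaw of the fixture, hinged near the base about the fixture's y: 0 = shut (its rest), grows (rad) as it is pushed out to +x, 0.7 at most. Spring torque 0.19 N m at 0 plus 0.75 N m/rad. The tube pressed straight down between the cheeks opens it to about 0.13 rad with some 10 to 20 N, its own weight included; it springs back over the tube's top edge when that is home.
- jamb: Brown square steel tube, 25 x 25 mm, 280 mm long, 0.35 to 0.7 kg, loose, at first lying on the table. Origin: middle of its underside; y along it, z up, knuckles on its -x side. Free to grip across its width from y = -25 to +15 mm. In the fixture its axes lie along the fixture's, origin over the fixture's (up to 20 mm off along y is fine); its start is turned at most 0.8 rad from that.
- jamb_gap (a point): On the jamb's pin axis (along y), midway between its knuckles: (-23, +55, +34) mm in the jamb's frame, axes as the jamb's. A bright 60 x 8 mm hinge leaf is welded on the tube's top from y = +25 to +85 mm; its two knuckles, 18 mm outside, 11 mm bore, 17 mm long, overhang to -x, with a 26 mm gap between them.
- leaf: Loose bright steel hinge leaf, 0.15 to 0.3 kg: plate 48 (x) by 60 (y) by 8 mm, one knuckle on its +x edge standing 10 mm above the plate. Origin: centre of the plate's underside, +x to the knuckle, z up, balance point x = +4 mm. Starts flat, knuckle up, on the packer 22 mm above the table; grip it across its 60 mm width. Mated, its axes lie along the jamb's.
- leaf_bore (a point): Middle of the leaf's pin hole (along y): (+36, 0, +9) mm in the leaf's frame, axes as the leaf's. Its knuckle is 18 mm outside, 11 mm bore, 22 mm long. Lined up with point jamb_gap it has 2 mm play at each end and 1.5 mm to the edge of the jamb's leaf.
- packer: Fixed steel packing block under the leaf, 40 x 36 x 22 mm high, origin at the centre of its underside, narrower than the leaf so that fingers go down on both sides.
- hinge_pin: The hinge pin, not used yet: 10 mm thick, 80 mm tall, standing on its 18 mm head. Leave alone.
- weld_magnet: Dark triangular welding magnet, 90 x 90 x 16 mm, lying flat. Leave alone.
Things that resemble listed ones, but are neither listed nor needed, are in the scene too. What is meant by the leaf is not orange, pink or red, and is the larger of those in its own colour.

How it is judged:
By the outcome, as a careful person would: the job done as asked, in the order asked, and still so for the second after the job is handed in, while the arm keeps its last pose, push and grip.
It also fails if it takes over 59 s, if anything falls off the work surface, if the arm or the gripper's body presses on something with over 40 N, if the wrist force passes 120 N, or if a joint passes its speed limit or range.

## Working session

There is one attempt and no reset: what is moved stays moved. The work goes in short steps, Python scripts to look and compute and a tool call to move; the robot and the scene stay as the last step left them, time stands still between calls to the robot, and variables do not carry over. Pictures are saved under pics/ and viewed, at most 10 in all, crops included, and the job is handed in when it is done.

Besides the shell and the picture viewer there is one more tool, called after "Emit:" as name(argument=value, ...) on one line, values as JSON. arm_command: Moves the arm, as the interface text tells. Its arguments: {"type":"object","properties":{"steps":{"type":"array","items":{"type":"object","properties":{"rot":{"type":"array","items":{"type":"number"}},"slide":{"type":"array","items":{"type":"number"}},"grip":{"type":"number"}}}},"newtons":{"type":"number"}},"required":["steps"]}

```bash
mkdir -p pics; cat > h.py <<'E'
import numpy as np, cv2
from bench import sensors, eyes, order
def shot(n,save=None):
    p=eyes.camera(n)
    if save: cv2.imwrite('pics/'+save,p['pixels'][:,:,::-1])
    return p
def ray2z(p,uv,z):
    K=np.array(p['intrinsics']);T=np.array(p['pose'])
    d=T[:3,:3]@np.linalg.solve(K,[uv[0],uv[1],1.]);o=T[:3,3]
    return o+d*(z-o[2])/d[2]
def proj(p,X):
    K=np.array(p['intrinsics']);T=np.array(p['pose'])
    c=T[:3,:3].T@(np.array(X)-T[:3,3]);q=K@c;return q[:2]/q[2]
E
python3 - <<'E'
from h import *
for n in ['top','side']:
    p=shot(n,n+'1.png'); print(n,np.round(p['pose'],3).tolist(),np.round(p['intrinsics'],1).tolist())
    for o in ['fixture','jaw','jamb','jamb_gap','leaf','packer','hinge_pin','weld_magnet']:
        print(o,[(np.round(d['bbox']).tolist(),round(d['conf'],2)) for d in eyes.look_for(o,p)])
s=sensors.read_state();print(s['time'],s['eef_rot'],s['width'])
E
```

```text
top [[-0.049, -0.973, 0.225, 0.2], [-0.999, 0.048, -0.008, 0.001], [-0.003, -0.225, -0.974, 1.342], [0.0, 0.0, 0.0, 1.0]] [[530.8, 0.0, 273.6], [0.0, 530.8, 211.1], [0.0, 0.0, 1.0]]
fixture [([239.0, 143.0, 350.0, 184.0], 0.63)]
jaw [([278.0, 232.0, 316.0, 271.0], 0.63), ([309.0, 143.0, 319.0, 161.0], 0.48)]
jamb [([95.0, 195.0, 200.0, 230.0], 0.74)]
jamb_gap [([92.0, 198.0, 202.0, 227.0], 0.95)]
leaf [([358.0, 210.0, 387.0, 244.0], 0.86), ([411.0, 275.0, 443.0, 304.0], 0.75), ([374.0, 262.0, 393.0, 284.0], 0.72), ([400.0, 208.0, 434.0, 235.0], 0.68), ([374.0, 167.0, 396.0, 186.0], 0.53), ([240.0, 141.0, 350.0, 182.0], 0.5)]
packer []
hinge_pin [([252.0, 239.0, 258.0, 246.0], 0.49)]
weld_magnet [([277.0, 234.0, 316.0, 269.0], 0.75), ([239.0, 139.0, 348.0, 185.0], 0.52), ([247.0, 239.0, 257.0, 248.0], 0.27)]
side [[-0.995, -0.046, 0.091, 0.397], [-0.101, 0.551, -0.828, 0.81], [-0.012, -0.833, -0.553, 0.615], [0.0, 0.0, 0.0, 1.0]] [[389.1, 0.0, 275.8], [0.0, 389.1, 209.0], [0.0, 0.0, 1.0]]
fixture [([190.0, 175.0, 250.0, 244.0], 0.96), ([294.0, 224.0, 302.0, 247.0], 0.26)]
jaw [([218.0, 177.0, 231.0, 194.0], 0.68), ([195.0, 273.0, 277.0, 396.0], 0.59)]
jamb [([195.0, 275.0, 273.0, 394.0], 0.59)]
jamb_gap [([198.0, 273.0, 276.0, 392.0], 0.78)]
leaf [([282.0, 170.0, 306.0, 181.0], 0.59), ([282.0, 159.0, 303.0, 174.0], 0.52), ([337.0, 163.0, 358.0, 173.0], 0.49)]
packer [([288.0, 180.0, 301.0, 189.0], 0.48)]
hinge_pin [([293.0, 221.0, 302.0, 248.0], 0.66)]
weld_magnet [([296.0, 208.0, 328.0, 228.0], 0.59)]
0.9 [9.93350302e-01 1.15131114e-01 1.63858671e-05 6.32216110e-05] 0.08688643982513994
```

```bash
python3 - <<'E'
import cv2
a=cv2.imread('pics/top1.png')[120:330,80:460]
cv2.imwrite('pics/c1.png',cv2.resize(a,(798,441),interpolation=cv2.INTER_CUBIC))
E
```

```text
(no output)
```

View pics/c1.png

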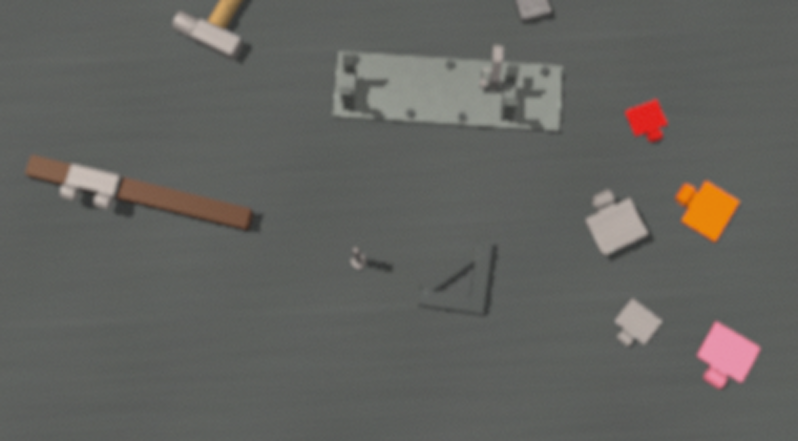

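The crop shows the fixture (crop 447,90) with its jaw at upper right, and the jamb at left (140,190) with its knuckles downwards, on the robot's side. Possible leaves, in full top-image pixels:
- large grey (374,226)
- small grey (384,272)
- orange (418,221)
- pink (427,288)
- red (387,176)

By the description I choose the large grey one.

```bash
python3 - <<'E'
from h import *
p=shot('top'); im=p['pixels'].astype(int)
f=lambda u,v:(u/2.1+80,v/2.1+120)
C=[ray2z(p,f(*c),.008)[:2] for c in [(338,51),(562,66),(560,131),(333,115)]]
print('fix corners',np.round(C,4).tolist())
# TL=(+55,+142) TR=(+55,-142) BR=(-31,-142) BL=(-31,142)
L=np.array([(55,142),(55,-142),(-31,-142),(-31,142)])/1000.
def fit(L,C):
    C=np.array(C);lc=L.mean(0);cc=C.mean(0);H=(L-lc).T@(C-cc);a=np.arctan2(H[0,1]-H[1,0],H[0,0]+H[1,1])
    R=np.array([[np.cos(a),-np.sin(a)],[np.sin(a),np.cos(a)]]);t=cc-R@lc;return a,t,np.abs(L@R.T+t-C).max()
print('fixture',fit(L,C))
m=((im[...,0]-im[...,2]>25)).astype(np.uint8); m[:,:85]=0;m[:190]=0;m[:,210:]=0
r=cv2.minAreaRect(cv2.findNonZero(m));print(r)
B=cv2.boxPoints(r);print([np.round(ray2z(p,b,.025)[:2],4).tolist() for b in B])
g=p['pixels'].min(2)
for nm,(l,t,R,b) in dict(leaf=(350,202,395,250),small=(368,255,400,290)).items():
    k=np.zeros(g.shape,np.uint8);k[t:b,l:R]=(g[t:b,l:R]>120);r=cv2.minAreaRect(cv2.findNonZero(k))
    M=cv2.moments(k,True);c=(M['m10']/M['m00'],M['m01']/M['m00']);print(nm,r,M['m00'],c,np.round(ray2z(p,c,.03),4))
E
```

```text
fix corners [[0.6936, 0.0682], [0.6596, -0.2131], [0.5749, -0.2038], [0.6096, 0.0773]]
fixture (np.float64(-0.1205036850919635), array([ 0.62251016, -0.06640114]), np.float64(0.0009480216695885446))
((145.61788940429688, 211.0186767578125), (109.39978790283203, 10.406757354736328), 13.760785102844238)
[[0.5476, 0.4553], [0.5741, 0.4497], [0.4922, 0.1782], [0.4664, 0.1849]]
leaf ((371.20001220703125, 223.90000915527344), (26.832815170288086, 23.702320098876953), 63.43495178222656) 525.0 (372.28, 225.90666666666667) [ 0.4519 -0.2558  0.03  ]
small ((381.8780822753906, 274.4024658203125), (18.428504943847656, 19.52172088623047), 38.65980529785156) 302.0 (382.76490066225165, 273.3675496688742) [ 0.3316 -0.2708  0.03  ]
```

Emit:
arm_command(steps=[{"slide":[0.0375,0.0375,0.004],"rot":[0,0,7.5],"grip":1},{"slide":[0.0375,0.0375,0.004],"rot":[0,0,7.5],"grip":1},{"slide":[0.0375,0.0375,0.004],"rot":[0,0,7.5],"grip":1},{"slide":[0.0375,0.0375,0.004],"rot":[0,0,7.5],"grip":1},{"slide":[0.0375,0.0375,0.004],"rot":[0,0,7.5],"grip":1},{"slide":[0.0375,0.0375,0.004],"rot":[0,0,7.5],"grip":1},{"slide":[0.0375,0.0375,0.004],"rot":[0,0,7.5],"grip":1},{"slide":[0.0375,0.0375,0.004],"rot":[0,0,7.5],"grip":1}])

```text
time: 1.95
ee_pos: [0.444, -0.3072, 0.255]
eef_rot: [0.801, 0.598, 0.0, 0.0]
ft_force: [0.3, -1.1, 0.5]
width: 0.0869
grip_force: 0.0
```

```bash
python3 - <<'E'
from h import *
p=shot('wrist','w1.png');s=sensors.read_state();print(s['time'],s['ee_pos'],s['eef_rot'],s['joint_positions']);print(np.round(p['pose'],3).tolist(),p['intrinsics'][0])
for o in ['leaf','packer']:
  print(o,[(np.round(d['bbox']).tolist(),round(d['conf'],2)) for d in eyes.look_for(o,p)])
print(proj(p,[.4519,-.2558,.03]))
E
```

```text
2.0 [ 0.44935315 -0.30034602  0.25564706] [7.96852786e-01 6.04170204e-01 1.97183990e-03 3.36826258e-04] [ 0.92211277  0.15926929 -0.46245887  1.61722787  0.06883123  1.37967744
  0.17844276]
[[0.959, -0.271, -0.087, 0.469], [-0.285, -0.912, -0.296, -0.226], [0.001, 0.308, -0.951, 0.418], [0.0, 0.0, 0.0, 1.0]] [359.50612048   0.         277.59797926]
leaf [([372.0, 116.0, 424.0, 166.0], 0.98), ([144.0, 230.0, 207.0, 282.0], 0.8), ([288.0, 186.0, 342.0, 243.0], 0.79), ([156.0, 148.0, 204.0, 198.0], 0.64)]
packer []
[270.27961906 125.7369496 ]
```

View pics/w1.png

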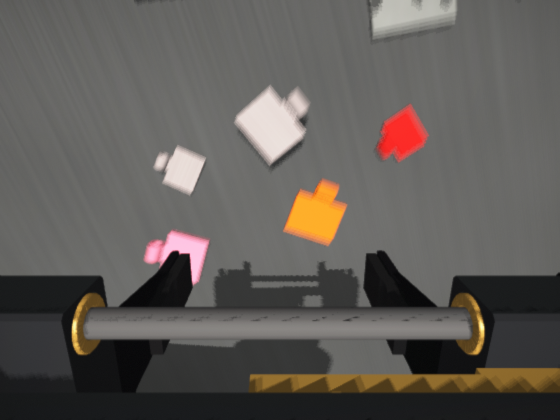

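The large grey leaf is at (272,124) with its knuckle at (299,101). It is clearly bigger than the small grey one at (183,170). Moving to hover near the jamb.

Emit:
arm_command(steps=[{"slide":[0.0075,0.062,0],"grip":1},{"slide":[0.0075,0.062,0],"grip":1},{"slide":[0.0075,0.062,0],"grip":1},{"slide":[0.0075,0.062,0],"grip":1},{"slide":[0.0075,0.062,0],"grip":1},{"slide":[0.0075,0.062,0],"grip":1},{"slide":[0.0075,0.062,0],"grip":1},{"slide":[0.0075,0.05,0],"grip":1}])

```text
schema error: expected keys rot, slide, grip
```

```bash
python3 - <<'E'
from h import *
for i in range(4): p=shot('wrist','w2.png')
s=sensors.read_state();print(s['time'],s['ee_pos'],s['eef_rot'],s['joint_positions'])
im=p['pixels'].astype(int)
m=((im[...,0]-im[...,2]>25)).astype(np.uint8);m[250:]=0
n,l,st,c=cv2.connectedComponentsWithStats(m);print([(st[i].tolist(),c[i].round(1).tolist()) for i in range(1,n) if st[i][4]>100])
print([np.round(proj(p,X)).tolist() for X in [[.5476,.4553,.025],[.5741,.4497,.025],[.4922,.1782,.025],[.4664,.1849,.025]]])
E
```

```text
2.3 [ 0.44198635 -0.30970492  0.25439834] [ 8.03554569e-01  5.95231042e-01 -2.45073711e-04 -4.72355118e-05] [ 0.93067365  0.15851677 -0.45013342  1.6198375   0.07042071  1.37956427
  0.17634673]
[([376, 110, 51, 50, 1570], [400.8, 136.5]), ([284, 182, 62, 63, 2453], [315.5, 214.4]), ([146, 230, 62, 20, 763], [177.9, 242.5])]
[[11.0, -1459.0], [69.0, -1472.0], [142.0, -503.0], [105.0, -500.0]]
```

View pics/w2.png

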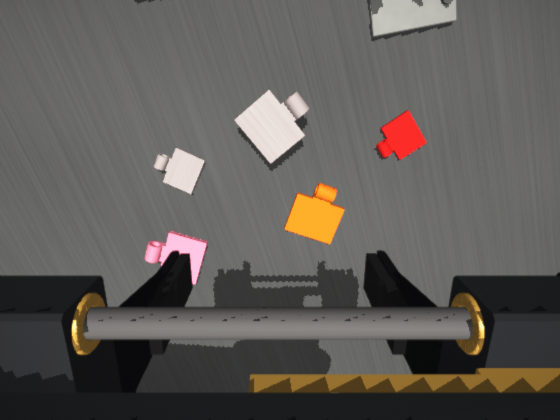

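All keys are required in every row. This second picture is the same view, now sharp (leaf plate corners at about (271,91), (304,133), (271,164), (235,123)).

Emit:
arm_command(steps=[{"slide":[0.0075,0.062,0],"rot":[0,0,0],"grip":1},{"slide":[0.0075,0.062,0],"rot":[0,0,0],"grip":1},{"slide":[0.0075,0.062,0],"rot":[0,0,0],"grip":1},{"slide":[0.0075,0.062,0],"rot":[0,0,0],"grip":1},{"slide":[0.0075,0.062,0],"rot":[0,0,0],"grip":1},{"slide":[0.0075,0.062,0],"rot":[0,0,0],"grip":1},{"slide":[0.0075,0.062,0],"rot":[0,0,0],"grip":1},{"slide":[0.0075,0.05,0],"rot":[0,0,0],"grip":1}])

```text
time: 3.3
ee_pos: [0.5033, 0.1766, 0.2548]
eef_rot: [0.803, 0.596, 0.0, 0.0]
ft_force: [1.3, -0.6, 0.3]
width: 0.0871
grip_force: 0.0
```

```bash
python3 - <<'E'
from h import *
for i in range(3): p=shot('wrist','w3.png')
s=sensors.read_state();print(s['time'],s['ee_pos'],s['eef_rot'],s['joint_positions'])
np.save('w3.npy',p,allow_pickle=True)
print([np.round(proj(p,X)).tolist() for X in [[.5476,.4553,.025],[.5741,.4497,.025],[.4922,.1782,.025],[.4664,.1849,.025]]])
E
```

```text
3.45 [0.5027037  0.17730519 0.25430055] [ 8.01912936e-01  5.97440525e-01  2.49786750e-05 -6.80204128e-04] [ 0.35715083  0.20790583 -0.88408612  1.61911086  0.16155369  1.39195545
 -0.83542676]
[[238.0, -136.0], [269.0, -139.0], [269.0, 178.0], [245.0, 178.0]]
```

View pics/w3.png

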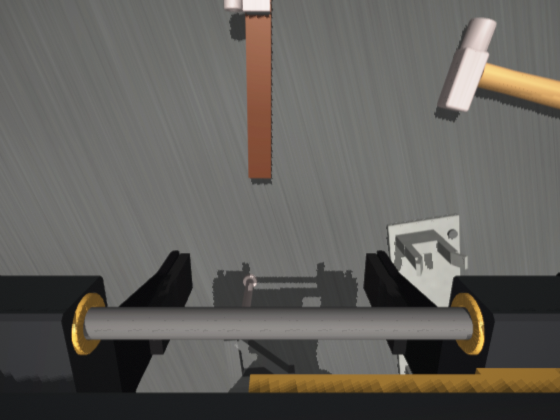

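The view shows the jamb from its near end at (260,178) up to where the welded leaf begins at (258,11). It lies about 3 px right of the prediction. Refining its pose.

```bash
python3 - <<'E'
from h import *
p=np.load('w3.npy',allow_pickle=True).item(); im=p['pixels'].astype(int)
m=((im[...,0]-im[...,2]>20)); m[:,:200]=0;m[:,320:]=0;m[200:]=0
M=[];E=None
for r in range(20,172,4):
    c=np.flatnonzero(m[r]); a=ray2z(p,(c[0]-.0,r),.025);b=ray2z(p,(c[-1]+1,r),.025);M.append([*a[:2],*b[:2]])
M=np.array(M);print('w',np.linalg.norm(M[:,:2]-M[:,2:],axis=1).round(4)[[0,10,20,30]])
for k in (0,2):
    f=np.polyfit(M[:,k+1],M[:,k],1);print(np.arctan(f[0]),f)
mid=(M[:,:2]+M[:,2:])/2;f=np.polyfit(mid[:,1],mid[:,0],1);yaw=-np.arctan(f[0])
rows=np.flatnonzero(m[:,260]);print(rows[0],rows[-1])
e=ray2z(p,(260,rows[-1]+1),.025);l=ray2z(p,(258,rows[0]),.033);print('end',e,'leafstart',l,np.linalg.norm((e-l)[:2]))
u=np.array([-np.sin(yaw),np.cos(yaw)])
x=lambda y:np.array([np.polyval(f,y),y])
E=x(e[1]);o=E+.140*u;print('yaw',yaw,'origin',o,'grip(-12)',o-.012*u)
print([np.round(ray2z(p,c,.008),4).tolist() for c in [(388,226),(461,214)]])
E
```

```text
w [0.0265 0.0264 0.0262 0.026 ]
0.29280621696198256 [0.30147147 0.41395529]
0.3014355979785073 [0.31090992 0.43882099]
16 178
end [0.48182457 0.17971887 0.025     ] leafstart [0.52863814 0.33474332 0.033     ] 0.16193853765232272
yaw -0.29712974349602966 origin [0.52238733 0.31358418] grip(-12) [0.51887401 0.30211001]
[[0.6117, 0.0762, 0.008], [0.6989, 0.0665, 0.008]]
```

Emit:
arm_command(steps=[{"slide":[0.006,0.042,-0.04],"rot":[0,0,-0.4],"grip":1},{"slide":[0.005,0.042,-0.04],"rot":[0,0,0],"grip":1},{"slide":[0.005,0.042,-0.04],"rot":[0,0,0],"grip":1},{"slide":[0,0,-0.035],"rot":[0,0,0],"grip":1},{"slide":[0,0,-0.035],"rot":[0,0,0],"grip":1},{"slide":[0,0,-0.035],"rot":[0,0,0],"grip":1},{"slide":[0,0,-0.02],"rot":[0,0,0],"grip":1},{"slide":[0,0,-0.006],"rot":[0,0,0],"grip":1}])

```text
time: 4.45
ee_pos: [0.5193, 0.3, 0.0027]
eef_rot: [0.805, 0.593, -0.001, 0.0]
ft_force: [-0.8, -0.0, 0.4]
width: 0.0872
grip_force: 0.0
```

Emit:
arm_command(newtons=50, steps=[{"slide":[0,0,0],"rot":[0,0,0],"grip":0},{"slide":[0,0,0],"rot":[0,0,0],"grip":0},{"slide":[0,0,0],"rot":[0,0,0],"grip":0},{"slide":[0,0,0],"rot":[0,0,0],"grip":0},{"slide":[0,0,0],"rot":[0,0,0],"grip":0},{"slide":[0,0,0],"rot":[0,0,0],"grip":0},{"slide":[0,0,0],"rot":[0,0,0],"grip":0},{"slide":[0,0,0],"rot":[0,0,0],"grip":0}])

```text
time: 5.45
ee_pos: [0.5187, 0.3017, 0.0036]
eef_rot: [0.805, 0.594, -0.0, -0.0]
ft_force: [-1.9, 0.2, 1.7]
width: 0.0247
grip_force: 50.0
```

Emit:
arm_command(newtons=58, steps=[{"slide":[0,0,0.015],"rot":[0,0,0],"grip":0},{"slide":[0,0,0.03],"rot":[0,0,0],"grip":0},{"slide":[0,0,0.03],"rot":[0,0,0],"grip":0},{"slide":[0,0,0.03],"rot":[0,0,0],"grip":0},{"slide":[0.004,-0.015,0.03],"rot":[0,0,0],"grip":0},{"slide":[0.01,-0.035,0.015],"rot":[0,0,0.8],"grip":0},{"slide":[0.012,-0.045,0.01],"rot":[0,0,1.2],"grip":0},{"slide":[0.012,-0.045,0],"rot":[0,0,1.2],"grip":0}])

```text
time: 6.45
ee_pos: [0.5575, 0.1604, 0.1652]
eef_rot: [0.788, 0.616, 0.001, 0.001]
ft_force: [0.5, -0.9, -3.4]
width: 0.024
grip_force: 58.0
```

Emit:
arm_command(steps=[{"slide":[0.012,-0.045,0],"rot":[0,0,1.2],"grip":0},{"slide":[0.012,-0.045,0],"rot":[0,0,1.2],"grip":0},{"slide":[0.012,-0.045,0],"rot":[0,0,1.2],"grip":0},{"slide":[0.012,-0.045,0],"rot":[0,0,1.2],"grip":0},{"slide":[0.01,-0.035,0],"rot":[0,0,1.2],"grip":0},{"slide":[0.006,-0.02,0],"rot":[0,0,0.9],"grip":0},{"slide":[0.002,-0.006,0],"rot":[0,0,0],"grip":0},{"slide":[0,0,0],"rot":[0,0,0],"grip":0}])

```text
time: 7.45
ee_pos: [0.6228, -0.0788, 0.1639]
eef_rot: [0.749, 0.662, 0.0, -0.0]
ft_force: [-0.3, 0.7, -3.3]
width: 0.0248
grip_force: 58.0
```

```bash
python3 - <<'E'
from h import *
for i in range(2): p=shot('wrist','w4.png')
np.save('w4.npy',p,allow_pickle=True)
q=shot('side','s4.png');np.save('s4.npy',q,allow_pickle=True);t=shot('top','t4.png');np.save('t4.npy',t,allow_pickle=True)
s=sensors.read_state();print(s['time'],s['ee_pos'],s['eef_rot'],s['width'],s['ft_force'],s['joint_positions'])
a=cv2.imread('pics/w4.png')[0:330,100:500];b=cv2.resize(cv2.imread('pics/s4.png')[110:275,150:350],(400,330));cv2.imwrite('pics/c4.png',np.hstack([a,b]))
E
```

```text
7.65 [ 0.62286861 -0.07804113  0.16380474] [ 7.48837867e-01  6.62753212e-01  1.65650742e-04 -1.83930379e-05] 0.024512814205365205 [ 0.34668223 -0.09631867 -4.73854488] [ 0.63414954  0.48826197 -0.78303815  1.4977916   0.35032249  1.30006843
 -0.30607714]
```

View pics/c4.png

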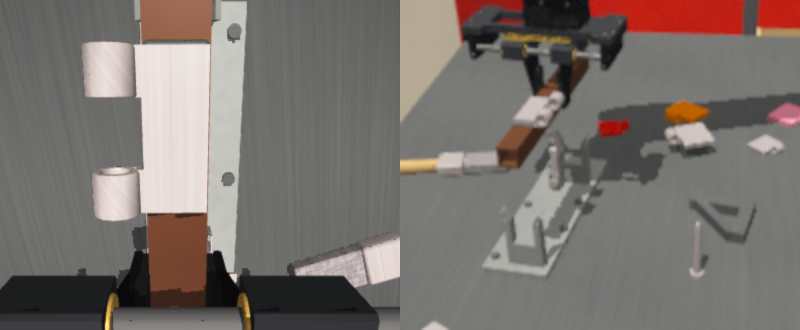

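The wrist part of the picture shows the tube level, with knuckles on the left (-x). Fork b's lips stick out on both sides at the top (columns about 235 and 315, full image), and the base plate's right edge is at about col 345. Next I fit the fixture pose from those edges.

```bash
python3 - <<'E'
from h import *
p=np.load('w4.npy',allow_pickle=True).item(); im=p['pixels'].astype(int)
for r in (3,8,14,40,100,160,220): print(r,' '.join(f"{c}:{im[r,c].sum()//3}" for c in range(222,356,3) if c<246 or c>300))
def W(o,yaw,l):
    c,s=np.cos(yaw),np.sin(yaw);return [o[0]+c*l[0]-s*l[1],o[1]+s*l[0]+c*l[1],l[2]]
for o in [(.6225,-.0664),(.6263,-.0682)]:
    for l in [(.055,.12,.008),(.055,.05,.008),(.02,.115,.086),(-.02,.115,.086),(.02,.129,.086),(.0145,.115,.072),(-.0145,.115,.072)]: print(l,proj(p,W(o,-.1205,l)).round(1))
E
python3 -c "
import cv2
a=cv2.imread('pics/w4.png')[0:130,190:370];b=cv2.imread('pics/t4.png')[120:250,220:360]
import numpy as np
cv2.imwrite('pics/c5.png',np.hstack([cv2.resize(a,(450,325),interpolation=2),cv2.resize(b,(350,325),interpolation=2)]))"
```

```text
3 222:101 225:101 228:100 231:98 234:139 237:160 240:118 243:111 303:116 306:117 309:117 312:109 315:124 318:165 321:184 324:196 327:196 330:195 333:195 336:193 339:191 342:191 345:189 348:103 351:109 354:109
8 222:100 225:101 228:101 231:99 234:129 237:161 240:121 243:110 303:116 306:116 309:116 312:109 315:135 318:165 321:185 324:197 327:197 330:197 333:197 336:196 339:195 342:194 345:192 348:102 351:108 354:109
14 222:100 225:102 228:101 231:99 234:121 237:158 240:128 243:109 303:115 306:114 309:114 312:107 315:133 318:164 321:191 324:197 327:195 330:194 333:194 336:194 339:194 342:194 345:190 348:105 351:108 354:108
40 222:102 225:103 228:103 231:104 234:101 237:104 240:151 243:105 303:88 306:89 309:108 312:194 315:197 318:197 321:195 324:196 327:190 330:109 333:95 336:176 339:179 342:194 345:135 348:106 351:107 354:110
100 222:107 225:108 228:107 231:107 234:104 237:103 240:116 243:225 303:223 306:227 309:145 312:197 315:197 318:196 321:197 324:195 327:194 330:194 333:195 336:197 339:197 342:143 345:107 348:106 351:106 354:107
160 222:111 225:111 228:110 231:110 234:109 237:109 
[... 171 characters left out ...]
 225:135 228:115 231:112 234:115 237:109 240:113 243:110 303:81 306:89 309:193 312:195 315:195 318:194 321:192 324:191 327:190 330:190 333:190 336:150 339:108 342:109 345:111 348:109 351:108 354:110
(0.055, 0.12, 0.008) [342.9  31.6]
(0.055, 0.05, 0.008) [338.5 120.9]
(0.02, 0.115, 0.086) [306.7  20. ]
(-0.02, 0.115, 0.086) [240.4  20.1]
(0.02, 0.129, 0.086) [307.2  -6.4]
(0.0145, 0.115, 0.072) [296.4  24.2]
(-0.0145, 0.115, 0.072) [251.1  24.3]
(0.055, 0.12, 0.008) [347.7  33.4]
(0.055, 0.05, 0.008) [343.  122.4]
(0.02, 0.115, 0.086) [313.2  22.4]
(-0.02, 0.115, 0.086) [247.   22.6]
(0.02, 0.129, 0.086) [313.9  -3.8]
(0.0145, 0.115, 0.072) [302.6  26.5]
(-0.0145, 0.115, 0.072) [257.4  26.6]
```

View pics/c5.png

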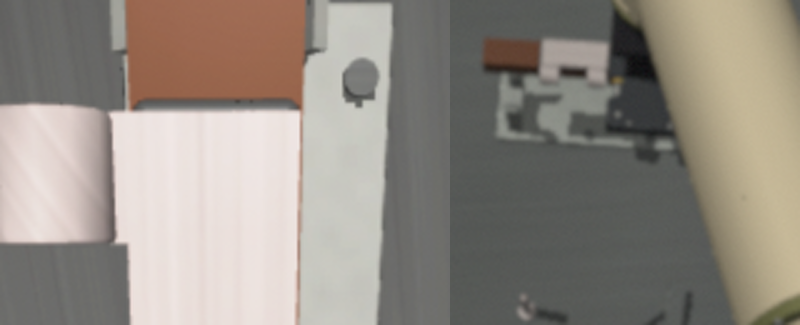

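Fork b's lips are centred at col 277.2 and the tube at col 276.8, both near the camera's symmetry plane. So the tube lines up with the fork to about 0.5 mm, and the yaw agrees. Descending.

Emit:
arm_command(steps=[{"slide":[0.0004,0,-0.01],"rot":[0,0,0],"grip":0},{"slide":[0,0,-0.012],"rot":[0,0,0],"grip":0},{"slide":[0,0,-0.012],"rot":[0,0,0],"grip":0},{"slide":[0,0,-0.012],"rot":[0,0,0],"grip":0},{"slide":[0,0,-0.01],"rot":[0,0,0],"grip":0},{"slide":[0,0,-0.008],"rot":[0,0,0],"grip":0},{"slide":[0,0,-0.006],"rot":[0,0,0],"grip":0},{"slide":[0,0,0],"rot":[0,0,0],"grip":0}])

```text
time: 8.65
ee_pos: [0.6232, -0.0795, 0.0932]
eef_rot: [0.749, 0.662, -0.0, -0.0]
ft_force: [-0.4, -0.1, -2.9]
width: 0.0244
grip_force: 58.0
```

Emit:
arm_command(steps=[{"slide":[0,0,-0.003],"rot":[0,0,0],"grip":0},{"slide":[0,0,-0.003],"rot":[0,0,0],"grip":0},{"slide":[0,0,-0.003],"rot":[0,0,0],"grip":0},{"slide":[0,0,-0.003],"rot":[0,0,0],"grip":0},{"slide":[0,0,-0.003],"rot":[0,0,0],"grip":0},{"slide":[0,0,-0.003],"rot":[0,0,0],"grip":0},{"slide":[0,0,-0.002],"rot":[0,0,0],"grip":0},{"slide":[0,0,0],"rot":[0,0,0],"grip":0}])

```text
time: 9.65
ee_pos: [0.623, -0.0794, 0.0737]
eef_rot: [0.749, 0.662, -0.0, -0.0]
ft_force: [-5.3, 0.8, 3.8]
width: 0.0248
grip_force: 58.0
```

Emit:
arm_command(steps=[{"slide":[0,0,-0.003],"rot":[0,0,0],"grip":0},{"slide":[0,0,-0.003],"rot":[0,0,0],"grip":0},{"slide":[0,0,-0.003],"rot":[0,0,0],"grip":0},{"slide":[0,0,-0.003],"rot":[0,0,0],"grip":0},{"slide":[0,0,-0.003],"rot":[0,0,0],"grip":0},{"slide":[0,0,-0.003],"rot":[0,0,0],"grip":0},{"slide":[0,0,-0.002],"rot":[0,0,0],"grip":0},{"slide":[0,0,0],"rot":[0,0,0],"grip":0}])

```text
time: 10.65
ee_pos: [0.6222, -0.0793, 0.0526]
eef_rot: [0.749, 0.662, -0.001, -0.001]
ft_force: [-5.2, 0.9, -2.9]
width: 0.0244
grip_force: 58.0
```

Emit:
arm_command(steps=[{"slide":[0,0,-0.003],"rot":[0,0,0],"grip":0},{"slide":[0,0,-0.002],"rot":[0,0,0],"grip":0},{"slide":[0,0,-0.002],"rot":[0,0,0],"grip":0},{"slide":[0,0,-0.002],"rot":[0,0,0],"grip":0},{"slide":[0,0,-0.001],"rot":[0,0,0],"grip":0},{"slide":[0,0,0],"rot":[0,0,0],"grip":0},{"slide":[0,0,0],"rot":[0,0,0],"grip":0},{"slide":[0,0,0],"rot":[0,0,0],"grip":0}])

```text
time: 11.65
ee_pos: [0.6235, -0.0794, 0.0437]
eef_rot: [0.749, 0.662, 0.0, 0.0]
ft_force: [0.3, -0.2, -4.2]
width: 0.0245
grip_force: 58.0
```

```bash
python3 - <<'E'
from h import *
p=shot('side','s6.png');s=sensors.read_state();print(s['ee_pos'],s['ft_force'],s['torque'])
w=shot('wrist','w6.png')
a=cv2.imread('pics/s6.png')[120:260,170:330];b=cv2.imread('pics/w6.png')[0:330,120:440]
cv2.imwrite('pics/c6.png',np.hstack([cv2.resize(a,(480,420),interpolation=2),cv2.resize(b,(320,420))]))
E
```

```text
[ 0.62354149 -0.07947473  0.04372038] [-0.63518079  0.8380196  -3.40299837] [-0.08982166 -0.0783728  -0.00398623]
```

View pics/c6.png

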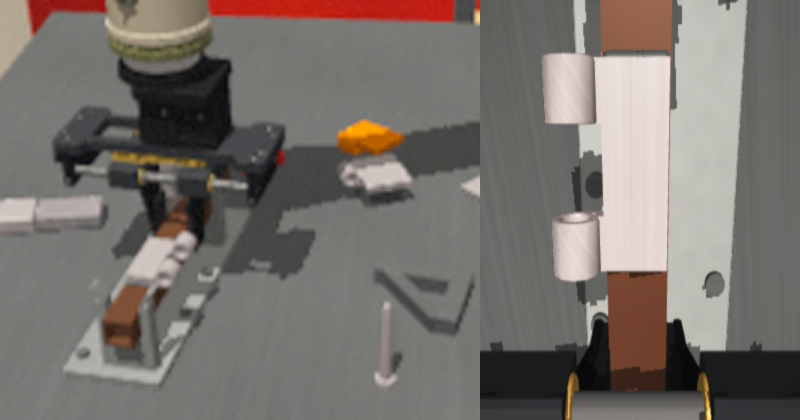

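The tube is in the forks and the lateral jaw force has vanished, which suggests the jaw has snapped shut. The wrist still carries the tube's weight, so I press 2 mm further and then let go.

Emit:
arm_command(steps=[{"slide":[0,0,-0.001],"rot":[0,0,0],"grip":0},{"slide":[0,0,-0.001],"rot":[0,0,0],"grip":0},{"slide":[0,0,-0.001],"rot":[0,0,0],"grip":0},{"slide":[0,0,0],"rot":[0,0,0],"grip":0},{"slide":[0,0,0],"rot":[0,0,0],"grip":0},{"slide":[0,0,0],"rot":[0,0,0],"grip":0},{"slide":[0,0,0],"rot":[0,0,0],"grip":0},{"slide":[0,0,0],"rot":[0,0,0],"grip":0}])

```text
time: 12.75
ee_pos: [0.6236, -0.0794, 0.0434]
eef_rot: [0.749, 0.662, -0.0, 0.001]
ft_force: [-12.4, -1.2, 23.8]
width: 0.0245
grip_force: 58.0
```

Seated on the fork floor (+24 N reaction). Releasing and rising.

Emit:
arm_command(steps=[{"slide":[0,0,0.0025],"rot":[0,0,0],"grip":0},{"slide":[0,0,0],"rot":[0,0,0],"grip":1},{"slide":[0,0,0],"rot":[0,0,0],"grip":1},{"slide":[0,0,0],"rot":[0,0,0],"grip":1},{"slide":[0,0,0],"rot":[0,0,0],"grip":1},{"slide":[0,0,0.03],"rot":[0,0,0],"grip":1},{"slide":[0,0,0.05],"rot":[0,0,0],"grip":1},{"slide":[0,0,0.06],"rot":[0,0,0],"grip":1}])

```text
time: 13.75
ee_pos: [0.6227, -0.0795, 0.1838]
eef_rot: [0.749, 0.662, -0.0, -0.001]
ft_force: [0.5, -0.8, 0.1]
width: 0.084
grip_force: 0.0
```

```bash
python3 - <<'E'
from h import *
for i in range(2):p=shot('wrist','w7.png')
np.save('w7.npy',p,allow_pickle=True)
t=shot('top','t7.png');q=shot('side','s7.png')
s=sensors.read_state();print(s['time'],s['ee_pos'],s['eef_rot'])
yaw=-.1215;c,sn=np.cos(yaw),np.sin(yaw);R=np.array([[c,-sn],[sn,c]])
o=np.array([.6235,-.0794])+R@[0,.012]; print('jamb o',o,'gap',o+R@[-.023,.055])
W=lambda l:[*(o+R@l[:2]),l[2]]
for n,l in dict(k1a=(-.023,.025,.083),k1b=(-.023,.042,.083),k2a=(-.023,.068,.083),k2b=(-.023,.085,.083),l0=(0,.025,.073),l1=(0,.085,.073),rt=(.0125,.05,.073)).items(): print(n,proj(p,W(l)).round(1))
a=cv2.imread('pics/w7.png')[0:280,160:360];b=cv2.imread('pics/t7.png')[135:215,230:380]
cv2.imwrite('pics/c7.png',np.hstack([cv2.resize(a,(400,560),interpolation=2),cv2.copyMakeBorder(cv2.resize(b,(400,213),interpolation=2),0,347,0,0,0)]))
E
```

```text
13.95 [ 0.62401558 -0.07939015  0.1842051 ] [7.49394090e-01 6.62123097e-01 6.98148903e-04 1.00676976e-03]
jamb o [ 0.62495442 -0.06748846] gap [ 0.60879004 -0.0101063 ]
k1a [242.  159.7]
k1b [241.2 137.2]
k2a [240. 101.]
k2b [239.2  76.2]
l0 [272.1 157.3]
l1 [271.5  76.7]
rt [288.1 125. ]
```

View pics/c7.png

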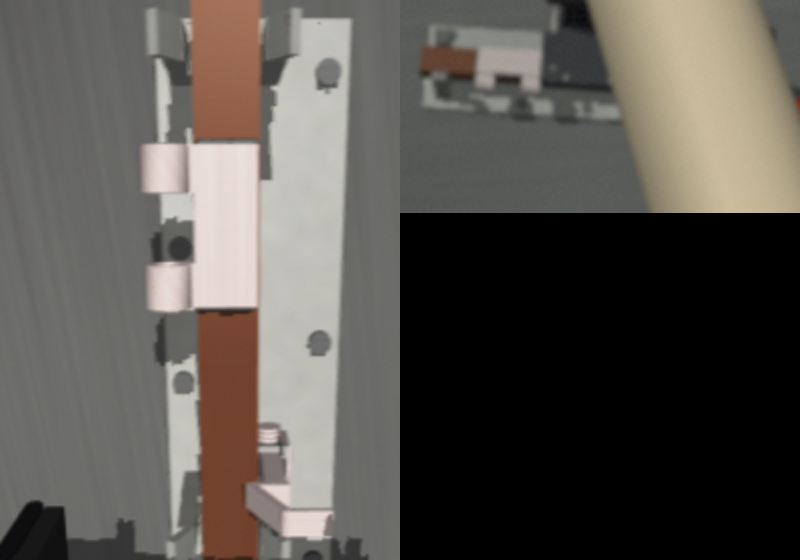

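The picture shows the jaw nose hooked over the tube's top edge at crop (250,495) and the tube down in fork b at (225,40). It is shut and home. The knuckles sit at crop (165,167) and (168,287). Next, the leaf, with the camera turned so that it will face the jamb when mating.

Emit:
arm_command(steps=[{"slide":[-0.03,-0.028,0.01],"rot":[0,0,-7.25],"grip":1},{"slide":[-0.032,-0.028,0.01],"rot":[0,0,-7.25],"grip":1},{"slide":[-0.032,-0.028,0],"rot":[0,0,-7.25],"grip":1},{"slide":[-0.032,-0.028,0],"rot":[0,0,-7.25],"grip":1},{"slide":[-0.032,-0.028,0],"rot":[0,0,-7.25],"grip":1},{"slide":[-0.032,-0.028,0],"rot":[0,0,-7.25],"grip":1},{"slide":[-0.032,-0.028,0],"rot":[0,0,-7.25],"grip":1},{"slide":[-0.032,-0.026,0],"rot":[0,0,-7.25],"grip":1}])

```text
time: 14.95
ee_pos: [0.3674, -0.3021, 0.2017]
eef_rot: [0.977, 0.213, -0.001, -0.001]
ft_force: [0.4, 0.1, -0.5]
width: 0.0871
grip_force: 0.0
```

```bash
python3 - <<'E'
from h import *
for i in range(3):p=shot('wrist','w8.png')
np.save('w8.npy',p,allow_pickle=True)
s=sensors.read_state();print(s['time'],s['ee_pos'],s['eef_rot'],s['joint_positions'])
g=p['pixels'].min(2);k=(g>150).astype(np.uint8);k[255:]=0
n,l,st,c=cv2.connectedComponentsWithStats(k);I=[i for i in range(1,n) if st[i][4]>300];print([(st[i].tolist(),c[i].round(1).tolist()) for i in I])
pr=proj(p,[.4519,-.2558,.03]);print(pr)
i=min(I,key=lambda i:np.hypot(*(c[i]-pr)))
m=(l==i).astype(np.uint8);pl=cv2.morphologyEx(m,cv2.MORPH_OPEN,np.ones((33,33)))
ct=cv2.convexHull(cv2.findNonZero(pl));r=cv2.minAreaRect(ct);print(r)
ap=cv2.approxPolyDP(ct,8,True)[:,0];print(ap.tolist(),[np.round(ray2z(p,a,.030)[:2],4).tolist() for a in ap])
x,y,w,h,_=st[i];x-=20;y=max(0,y-20)
cv2.imwrite('pics/c8.png',cv2.resize(cv2.imread('pics/w8.png')[y:y+h+40,x:x+w+40],None,fx=3.5,fy=3.5,interpolation=2));print('crop',x,y)
E
```

```text
15.1 [ 0.36720588 -0.30263887  0.20179091] [ 9.76908429e-01  2.13655766e-01 -8.38504689e-04 -6.57159354e-04] [ 1.13523899  0.05103657 -0.55270566  1.84267918  0.02845294  1.25769658
 -0.56587229]
[([258, 23, 26, 20, 466], [270.6, 32.2]), ([235, 46, 71, 64, 4086], [269.4, 78.0]), ([220, 168, 48, 51, 1465], [243.4, 193.5])]
[267.60021083  75.58967318]
((269.5, 79.0), (66.99998474121094, 57.99999237060547), 0.0)
[[302, 108], [236, 107], [236, 50], [303, 52]] [[0.4397, -0.295], [0.4161, -0.2407], [0.4596, -0.2228], [0.4818, -0.2758]]
crop 215 26
```

View pics/c8.png

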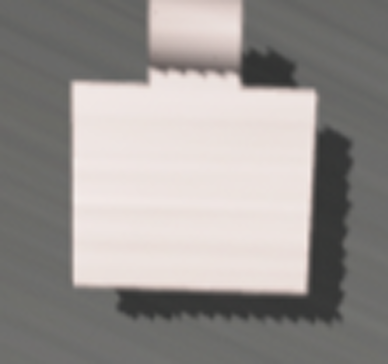

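The crop shows the large grey leaf's plate with corners (72,82), (315,90), (308,293) and (74,287) in crop pixels, knuckle up at (195,35).

```bash
python3 - <<'E'
from h import *
p=np.load('w8.npy',allow_pickle=True).item()
px=[(c[0]/3.5+215,c[1]/3.5+26) for c in [(72,82),(315,90),(308,293),(74,287)]]
C=np.array([ray2z(p,a,.030)[:2] for a in px]);print(C.round(4).tolist(),[np.linalg.norm(C[i]-C[(i+1)%4]).round(4) for i in range(4)])
f=(C[0]+C[1]-C[2]-C[3]);l=(C[0]+C[3]-C[1]-C[2]);print('yaw',np.degrees(np.arctan2(f[1],f[0])),np.degrees(np.arctan2(-l[0],l[1])),'c',C.mean(0))
y=np.degrees(np.arctan2(f[1],f[0]));y2=np.degrees(np.arctan2(-l[0],l[1]));a=np.radians((y+y2)/2)
print('target',C.mean(0)+.004*np.array([np.cos(a),np.sin(a)]))
q=sensors.read_state()['eef_rot'];print('closing',np.degrees(2*np.arctan2(q[1],q[0]))-90)
E
```

```text
[[0.4598, -0.2223], [0.4827, -0.2772], [0.4387, -0.2964], [0.4153, -0.2411]] [np.float64(0.0595), np.float64(0.048), np.float64(0.06), np.float64(0.0483)]
yaw 23.202463973841347 22.75692104217705 c [ 0.44912259 -0.25927637]
target [ 0.45280517 -0.25771475]
closing -65.3266338176089
```

Measured plate is 59.7 × 48.2 mm, which matches the real leaf. Going down on it with the fingers at about 72 mm, to stay clear of the orange look-alike.

Emit:
arm_command(newtons=40, steps=[{"slide":[0.03,0.015,-0.02],"rot":[0,0,-1.7],"grip":0.83},{"slide":[0.03,0.015,-0.03],"rot":[0,0,0],"grip":0.83},{"slide":[0.0256,0.0149,-0.03],"rot":[0,0,0],"grip":0.83},{"slide":[0,0,-0.03],"rot":[0,0,0],"grip":0.83},{"slide":[0,0,-0.03],"rot":[0,0,0],"grip":0.83},{"slide":[0,0,-0.025],"rot":[0,0,0],"grip":0.83},{"slide":[0,0,-0.02],"rot":[0,0,0],"grip":0.83},{"slide":[0,0,-0.01],"rot":[0,0,0],"grip":0.83}])

```text
time: 16.1
ee_pos: [0.4548, -0.2555, 0.0067]
eef_rot: [0.979, 0.202, -0.0, -0.001]
ft_force: [-0.1, 0.2, 0.1]
width: 0.072
grip_force: 0.0
```

Emit:
arm_command(steps=[{"slide":[0,0,0],"rot":[0,0,0],"grip":0.83},{"slide":[0,0,0],"rot":[0,0,0],"grip":0},{"slide":[0,0,0],"rot":[0,0,0],"grip":0},{"slide":[0,0,0],"rot":[0,0,0],"grip":0},{"slide":[0,0,0],"rot":[0,0,0],"grip":0},{"slide":[0,0,0.01],"rot":[0,0,0],"grip":0},{"slide":[0,0,0.03],"rot":[0,0,0],"grip":0},{"slide":[0,0,0.04],"rot":[0,0,0],"grip":0}])

```text
time: 17.1
ee_pos: [0.4541, -0.2561, 0.0886]
eef_rot: [0.98, 0.201, -0.001, -0.001]
ft_force: [0.8, 0.5, -2.4]
width: 0.0591
grip_force: 40.0
```

Emit:
arm_command(steps=[{"slide":[0.005,0.017,0.03],"rot":[0,0,-3],"grip":0},{"slide":[0.01,0.035,0.01],"rot":[0,0,-4],"grip":0},{"slide":[0.012,0.04,0],"rot":[0,0,-5],"grip":0},{"slide":[0.014,0.045,0],"rot":[0,0,-5],"grip":0},{"slide":[0.014,0.045,0],"rot":[0,0,-5],"grip":0},{"slide":[0.012,0.04,0],"rot":[0,0,-5],"grip":0},{"slide":[0.009,0.025,-0.015],"rot":[0,0,-3.2],"grip":0},{"slide":[0.003,0.01,-0.015],"rot":[0,0,0],"grip":0}])

```text
time: 18.1
ee_pos: [0.5341, 0.0021, 0.0979]
eef_rot: [0.998, -0.06, 0.0, -0.0]
ft_force: [0.5, -1.2, -1.9]
width: 0.0594
grip_force: 40.0
```

```bash
python3 - <<'E'
from h import *
for i in range(3):p=shot('wrist','w9.png')
np.save('w9.npy',p,allow_pickle=True)
s=sensors.read_state();print(s['time'],s['ee_pos'],s['eef_rot'],s['ft_force'],'closing',np.degrees(2*np.arctan2(s['eef_rot'][1],s['eef_rot'][0]))-90)
E
```

```text
18.25 [ 5.33085266e-01 -1.90628963e-04  9.72315896e-02] [ 9.98182841e-01 -6.02473114e-02 -1.12054642e-03  1.44414512e-04] [-0.55975127 -0.12979599 -1.9772547 ] closing -96.90802110771807
```

View pics/w9.png

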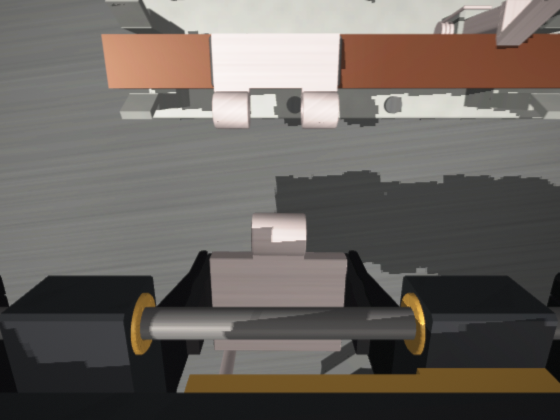

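The picture shows the leaf knuckle at about (278,235). The gap between the jamb's knuckles is centred at about (275,110), and both leaf and tube run level across the image. From here I work with numbers only: lower to mating height, still clear of the jamb, then measure.

Emit:
arm_command(steps=[{"slide":[0,0,-0.008],"rot":[0,0,0],"grip":0},{"slide":[0,0,-0.01],"rot":[0,0,0],"grip":0},{"slide":[0,0,-0.01],"rot":[0,0,0],"grip":0},{"slide":[0,0,-0.01],"rot":[0,0,0],"grip":0},{"slide":[0,0,-0.006],"rot":[0,0,0],"grip":0},{"slide":[0,0,-0.003],"rot":[0,0,0],"grip":0},{"slide":[0,0,0],"rot":[0,0,0],"grip":0},{"slide":[0,0,0],"rot":[0,0,0],"grip":0}])

```text
time: 19.25
ee_pos: [0.5343, 0.0005, 0.0514]
eef_rot: [0.998, -0.061, 0.0, 0.0]
ft_force: [0.6, -0.5, -3.1]
width: 0.0594
grip_force: 40.0
```

```bash
cat > m.py <<'E'
from h import *
import sys
S=[];P=[]
for i in range(4):
    p=shot('wrist','m%s.png'%sys.argv[1]);P.append(p['pixels'].astype(float));s=sensors.read_state();S.append([*s['ee_pos'],*s['ft_force']])
q=s['eef_rot'];print(s['time'],np.mean(S,0).round(4),q.round(4),'closing',np.degrees(2*np.arctan2(q[1],q[0]))-90)
np.save('m.npy',p,allow_pickle=True);im=P[-1].mean(2)
print(np.round(p['pose'],4).tolist())
def edges(v,lo,hi,th=14):
    d=np.convolve(v,[1,1,0,-1,-1],'same')/2;return [(i,int(d[i])) for i in range(lo,hi) if abs(d[i])>th and abs(d[i])==abs(d[max(0,i-3):i+4]).max()]
for r in eval(sys.argv[2]): print('row',r,edges(im[r],180,380))
for c in eval(sys.argv[3]): print('col',c,edges(im[:,c],2,330))
E
python3 m.py 10 "range(60,270,10)" "[220,232,262,270,278,286,294,320,330]"
```

```text
19.45 [ 5.3420e-01  5.0000e-04  5.1300e-02  2.7100e-02 -2.4700e-02 -2.1933e+00] [ 9.981e-01 -6.090e-02  2.000e-04  1.000e-04] closing -96.97815930125172
[[-0.1218, -0.9448, -0.304, 0.6188], [-0.9926, 0.1163, 0.0359, -0.0097], [0.0014, 0.3061, -0.952, 0.2147], [0.0, 0.0, 0.0, 1.0]]
row 60 [(189, 123), (355, -165), (363, 44)]
row 70 [(190, 125), (354, -154)]
row 80 [(190, 125), (354, -171)]
row 90 [(191, 114), (259, -16), (307, 24), (353, -171), (360, 21)]
row 100 [(189, 78), (235, -59), (239, 101), (246, 16), (273, -109), (294, -19), (299, 23), (305, 44), (309, 52), (355, -54)]
row 110 [(188, 114), (235, -106), (240, 109), (275, -111), (286, -42), (305, 111), (310, 60), (356, -103)]
row 120 [(189, 19), (235, -105), (243, 110), (272, -111), (292, -32), (305, 131), (310, 29), (356, -116)]
row 130 [(189, 96), (235, -106), (284, -54), (306, 104), (355, -144)]
row 140 [(192, 42), (236, -71), (308, 32), (353, -51)]
row 150 []
row 160 []
row 170 []
row 180 []
row 190 [(237, -54), (259, 17), (276, 53), (280, -55), (363, 58)]
row 200 [(239, -55)]
row 210 [(237, -37), (363, 18), (364, 18), (371
[... 674 characters left out ...]
, -32)]
col 270 [(18, 25), (91, -119), (98, 106), (126, -95), (190, -56), (213, 50), (226, -76), (256, 22), (306, -75), (316, -27)]
col 278 [(18, 24), (91, -119), (127, 15), (192, -55), (213, 45), (241, -96), (256, 22), (306, -75), (315, -21)]
col 286 [(18, 22), (91, -117), (126, -39), (133, 54), (188, -54), (214, 44), (219, 33), (241, -95), (256, 23), (306, -76)]
col 294 [(18, 26), (91, -117), (100, -40), (121, 43), (126, -41), (136, 55), (188, -57), (214, 41), (229, 15), (240, -97), (256, 23), (306, -77)]
col 320 [(18, 27), (95, -83), (142, -47), (183, -55), (252, 23), (259, 42), (306, -77)]
col 330 [(18, 27), (94, -94), (135, -38), (142, -49), (182, -57), (252, 22), (259, 40), (306, -78)]
```

```bash
cat > fit.py <<'E'
from h import *
from scipy.optimize import least_squares
p=np.load('m.npy',allow_pickle=True).item(); im=p['pixels'].astype(float).mean(2)
K=np.array(p['intrinsics']);print('c',K[0,2],K[1,2])
def sub(v,i,w=5):
    s=v[i-w:i+w+1];a,b=np.median(s[:3]),np.median(s[-3:]);h=(a+b)/2
    for k in range(w-3,w+4):
        if (s[k]-h)*(s[k+1]-h)<=0: return i-w+k+(h-s[k])/(s[k+1]-s[k]+1e-9)+.0
    return np.nan
def C(rows,i): return np.nanmedian([sub(im[r],i) for r in rows])
def Rw(cols,i): return np.nanmedian([sub(im[:,c],i) for c in cols])
import sys
exec(open('edges.py').read())
E
cat > edges.py <<'E'
print('jamb leaf', C(range(60,85,3),190),C(range(60,85,3),354))
print('jamb kn', C(range(112,132,2),189),C(range(112,132,2),235),C(range(112,132,2),310),C(range(112,132,2),356))
print('jamb kn bottoms', Rw(range(200,230,3),142),Rw(range(315,345,3),142))
print('leaf kn L', [round(sub(im[r],251),2) for r in range(218,250,3)]);print('R',[round(sub(im[r],306),2) for r in range(218,250,3)])
print('top',[round(sub(im[:,c],213),2) for c in range(258,300,5)])
print('front edge L',[round(sub(im[:,c],258),2) for c in range(212,248,4)],'R',[round(sub(im[:,c],259),2) for c in range(310,345,4)])
print('plate L',[round(sub(im[r],209),2) for r in range(258,300,5)],'R',[round(sub(im[r],347),2) for r in range(258,300,5)])
print(im[246:266,225].round(0).tolist(), im[265,190:215].tolist(),im[265,340:365].tolist(),im[235,246:256].tolist(),im[235,300:312].tolist())
E
python3 fit.py
```

```text
c 277.5979792609272 208.68732370317701
jamb leaf 189.85146443513577 354.36000000000433
jamb kn 188.9284604519306 234.7006335282762 307.78805465769864 356.1867450070989
jamb kn bottoms 142.052558398222 141.46308876814552
leaf kn L [np.float64(251.5), np.float64(251.32), np.float64(251.23), np.float64(251.23), np.float64(251.5), np.float64(251.46), np.float64(251.46), np.float64(251.38), np.float64(251.45), np.float64(251.46), np.float64(251.65)]
R [np.float64(305.3), np.float64(305.54), np.float64(305.62), np.float64(305.7), np.float64(305.83), np.float64(305.91), np.float64(305.78), np.float64(305.33), np.float64(305.81), np.float64(305.74), np.float64(305.65)]
top [np.float64(213.2), np.float64(213.35), np.float64(213.45), np.float64(213.49), np.float64(213.7), np.float64(213.79), np.float64(213.87), np.float64(213.97), np.float64(214.11)]
front edge L [np.float64(257.89), np.float64(258.07), np.float64(258.1), np.float64(258.14), np.float64(258.11), np.float64(258.21), np.float64(258.21), np.float64(258.31), np.float64(258.35)] R [np.float64(258.89), np.float64(258.95), np.float64(
[... 1073 characters left out ...]
140.66666666666666, 144.33333333333334, 64.33333333333333, 24.333333333333332, 21.0, 19.333333333333332, 21.0, 18.333333333333332, 12.666666666666666, 12.0, 13.0, 12.666666666666666, 12.333333333333334, 13.666666666666666, 13.666666666666666, 11.666666666666666, 12.0, 15.666666666666666, 25.0, 56.0] [63.333333333333336, 62.666666666666664, 63.333333333333336, 62.666666666666664, 65.0, 83.33333333333333, 116.33333333333333, 129.66666666666666, 134.33333333333334, 134.66666666666666] [228.33333333333334, 228.66666666666666, 228.66666666666666, 227.66666666666666, 227.33333333333334, 217.0, 128.33333333333334, 71.0, 62.333333333333336, 61.333333333333336, 61.666666666666664, 62.333333333333336]
```

```bash
cat > pose.py <<'E'
from h import *
from scipy.optimize import least_squares
p=np.load('m.npy',allow_pickle=True).item();K=np.array(p['intrinsics']);T=np.array(p['pose']);f=K[0,0];cy=K[1,2]
# 2D: coordinates (x fwd along fixture, z up) relative to camera
ez=np.array([-np.hypot(T[0,2],T[1,2]),T[2,2]]);ey=np.array([-np.hypot(T[0,1],T[1,1]),T[2,1]])
def row(P): d=P@ez;return cy+f*(P@ey)/d
def tang(P,sgn,r=.009):
    a=np.arctan2(P@ey,P@ez);return cy+f*np.tan(a+sgn*np.arcsin(r/np.hypot(*P)))
tz=T[2,3]
def leaf(q,l):  # l in leaf frame (x,z); q: bore x rel, bore z rel, pitch (nose up +)
    d=np.array(l)-[.036,.009];c,s=np.cos(q[2]),np.sin(q[2]);return np.array([q[0]+c*d[0]-s*d[1],q[1]+s*d[0]+c*d[1]])
def fitleaf(ft,fb,top,wp,wk):
    def res(q):
        B=q[:2];n=B@ez-.0085
        return [(row(leaf(q,(.024,.008)))-ft),(row(leaf(q,(.024,0)))-fb),tang(B,-1)-top,(f*.06/(leaf(q,(.024,.008))@ez)-wp)/1.,(f*.022/n-wk)/1.]
    r=least_squares(res,[-.054,-.139,0],x_scale=[.01,.01,.1]);J=r.jac;cov=np.sqrt(np.diag(np.linalg.inv(J.T@J)))*.5
    print('leaf bore x,z(rel cam),pitch deg',(r.x*[1e3,1e3,57.3]).round(2),'sd',(cov*[1e3,1e3,57.3]).round(2),'z abs',tz+r.x[1],'res',np.round(r.fun,2));return r.x
def fitjamb(bot,wl,rl,wk,z=None):
    def res(q):
        B=np.array(q);L=B+[.0105,-.001];n=B@ez-.0085
        d=(L@ez); # leaf width at row rl
        k=(rl-cy)/f;ray=ez+k*ey;dep=(B[1]-.001)/ray[1]
        return [tang(B,+1)-bot,f*.06/dep-wl,f*.06/n-wk]
    r=least_squares(res,[-.01,-.14],x_scale=.01);print('jamb pin x,z',(r.x*1e3).round(2),'z abs',tz+r.x[1],'res',np.round(r.fun,2))
    r2=least_squares(lambda x:tang(np.array([x[0],.074-tz]),1)-bot,[-.01]);print('jamb x with z=.074',r2.x*1e3)
    return r.x
E
python3 - <<'E'
from pose import *
print('TCP rel cam', np.linalg.norm(np.array([.5342,.0005])-T[:2,3]), .0513-tz)
fitleaf(258.6,251.5,213.65,137.25,54.4);fitjamb(141.75,164.5,72,167.2)
E
```

```text
TCP rel cam 0.08525338135686178 -0.1633810358301231
leaf bore x,z(rel cam),pitch deg [ -57.23 -142.14    0.17] sd [0.24 0.59 1.45] z abs 0.07253657862870244 res [ 0.47 -0.13 -0.33 -0.29  0.39]
jamb pin x,z [  -8.95 -140.45] z abs 0.07423167864805022 res [ 0.21 -1.58  1.39]
jamb x with z=.074 [-8.89794955]
```

Emit:
arm_command(steps=[{"slide":[0,0,0.02],"rot":[0,0,0],"grip":0},{"slide":[0,0,0.02],"rot":[0,0,0],"grip":0},{"slide":[0.0133,-0.021,0],"rot":[0,0,0],"grip":0},{"slide":[0.0133,-0.021,0],"rot":[0,0,0],"grip":0},{"slide":[0.0133,-0.021,0],"rot":[0,0,0],"grip":0},{"slide":[0.0133,-0.021,0],"rot":[0,0,0],"grip":0},{"slide":[0,0,-0.018],"rot":[0,0,0],"grip":0},{"slide":[0,0,-0.015],"rot":[0,0,0],"grip":0}])

```text
time: 20.45
ee_pos: [0.5866, -0.0839, 0.0563]
eef_rot: [0.998, -0.061, -0.001, -0.0]
ft_force: [-0.8, 0.3, -3.2]
width: 0.0596
grip_force: 40.0
```

Emit:
arm_command(steps=[{"slide":[0,0,-0.001],"rot":[0,0,0],"grip":0},{"slide":[0,0,-0.001],"rot":[0,0,0],"grip":0},{"slide":[0,0,-0.001],"rot":[0,0,0],"grip":0},{"slide":[0,0,-0.001],"rot":[0,0,0],"grip":0},{"slide":[0,0,-0.0005],"rot":[0,0,0],"grip":0},{"slide":[0,0,0],"rot":[0,0,0],"grip":0},{"slide":[0,0,0],"rot":[0,0,0],"grip":0},{"slide":[0,0,0],"rot":[0,0,0],"grip":0}])

```text
time: 21.45
ee_pos: [0.5872, -0.0835, 0.0536]
eef_rot: [0.998, -0.061, 0.0, 0.0]
ft_force: [-0.5, -0.7, -1.5]
width: 0.0593
grip_force: 40.0
```

Emit:
arm_command(steps=[{"slide":[0,0,-0.0005],"rot":[0,0,0],"grip":0},{"slide":[0,0,-0.0005],"rot":[0,0,0],"grip":0},{"slide":[0,0,-0.0005],"rot":[0,0,0],"grip":0},{"slide":[0,0,0],"rot":[0,0,0],"grip":0},{"slide":[0,0,0],"rot":[0,0,0],"grip":0},{"slide":[0,0,0],"rot":[0,0,0],"grip":0},{"slide":[0,0,0],"rot":[0,0,0],"grip":0},{"slide":[0,0,0],"rot":[0,0,0],"grip":0}])

```text
time: 22.45
ee_pos: [0.5872, -0.0835, 0.0521]
eef_rot: [0.998, -0.061, -0.0, 0.0]
ft_force: [0.6, 0.0, -3.0]
width: 0.0589
grip_force: 40.0
```

```bash
python3 - <<'E'
from h import *
S=[]
for i in range(4): shot('wrist');s=sensors.read_state();S.append([*s['ee_pos'],*s['ft_force'],*s['torque']])
print(np.mean(S,0).round(4))
E
```

```text
[ 0.5872 -0.0835  0.0521  0.1343 -0.2529 -2.5273  0.0318  0.0485  0.037 ]
```

Emit:
arm_command(steps=[{"slide":[0,0,-0.0005],"rot":[0,0,0],"grip":0},{"slide":[0,0,-0.0005],"rot":[0,0,0],"grip":0},{"slide":[0,0,-0.0005],"rot":[0,0,0],"grip":0},{"slide":[0,0,0],"rot":[0,0,0],"grip":0},{"slide":[0,0,0],"rot":[0,0,0],"grip":0},{"slide":[0,0,0],"rot":[0,0,0],"grip":0},{"slide":[0,0,0],"rot":[0,0,0],"grip":0},{"slide":[0,0,0],"rot":[0,0,0],"grip":0}])

```text
time: 23.65
ee_pos: [0.5872, -0.0835, 0.0513]
eef_rot: [0.998, -0.061, 0.0, 0.0]
ft_force: [-5.0, 0.4, 7.1]
width: 0.0593
grip_force: 40.1
```

```bash
cat > st.py <<'E'
from h import *
S=[]
for i in range(4): shot('wrist');s=sensors.read_state();S.append([*s['ee_pos'],*s['ft_force'],*s['torque']])
print(s['time'],np.mean(S,0).round(4))
E
python3 st.py
```

```text
23.85 [ 0.5872 -0.0836  0.0512 -4.5642 -0.0187  6.9587  0.0492  0.8732 -0.0089]
```

Contact at TCP z ≈ 0.0514. The leaf's underside is then level with the tube top (65 mm), which is exactly its mated height. Backing off, correcting sideways (+1.75 mm) and yaw (+0.7°), and returning to the pre-mating pose at that height.

Emit:
arm_command(steps=[{"slide":[0,0,0.02],"rot":[0,0,0],"grip":0},{"slide":[0,0,0.02],"rot":[0,0,0],"grip":0},{"slide":[-0.0132,0.0214,0],"rot":[0,0,0.7],"grip":0},{"slide":[-0.0132,0.0214,0],"rot":[0,0,0],"grip":0},{"slide":[-0.0132,0.0214,0],"rot":[0,0,0],"grip":0},{"slide":[-0.0134,0.0215,0],"rot":[0,0,0],"grip":0},{"slide":[0,0,-0.02],"rot":[0,0,0],"grip":0},{"slide":[0,0,-0.0191],"rot":[0,0,0],"grip":0}])

```text
time: 24.85
ee_pos: [0.5341, 0.0018, 0.0505]
eef_rot: [0.998, -0.055, 0.0, 0.0]
ft_force: [-0.6, -0.2, -2.3]
width: 0.0595
grip_force: 40.0
```

```bash
python3 m.py 11 "[60,75,115,120,125,225,235,240]" "[205,220,232,320,335,345,260,270,280,290,300]"
```

```text
25.05 [ 5.3310e-01  1.6000e-03  4.9300e-02 -4.3430e-01 -1.1510e-01 -2.6278e+00] [ 9.985e-01 -5.510e-02 -7.000e-04 -1.000e-04] closing -96.31590761978958
[[-0.1104, -0.9451, -0.3077, 0.6186], [-0.9939, 0.1054, 0.0329, -0.0077], [0.0013, 0.3094, -0.9509, 0.213], [0.0, 0.0, 0.0, 1.0]]
row 60 [(193, 123), (362, -169), (371, 44)]
row 75 [(194, 125), (361, -172)]
row 115 [(186, -52), (192, 59), (239, -103), (245, 76), (275, -110), (292, -38), (310, 132), (316, 35), (363, -117)]
row 120 [(239, -105), (244, 85), (275, -94), (311, 123), (316, 39), (363, -123)]
row 125 [(193, 100), (240, -105), (259, -29), (287, -39), (311, 130), (316, 39), (362, -142)]
row 225 [(237, -55), (251, 80), (257, 16), (262, 41), (306, -120)]
row 235 [(239, -57), (251, 59), (271, 92), (306, -154)]
row 240 [(236, -52), (251, 56), (271, 29), (299, 60), (306, -132)]
col 205 [(13, 25), (91, -89), (139, -48), (250, -97), (307, 26), (326, 31)]
col 220 [(13, 24), (91, -99), (139, -52), (251, -34), (258, 39), (306, -73), (326, 30)]
col 232 [(13, 26), (91, -102), (140, -53), (251, -33), (258, 40), (306, -75), (326, -55)]
col 
[... 337 characters left out ...]
29)]
col 260 [(13, 25), (87, -128), (96, 105), (123, -107), (189, -50), (213, 57), (225, -39), (231, -42), (255, 24), (306, -75)]
col 270 [(13, 24), (87, -125), (95, 106), (123, -93), (191, -54), (213, 51), (230, -73), (239, -14), (255, 22), (306, -75)]
col 280 [(13, 23), (87, -122), (121, 17), (188, -51), (213, 45), (239, -96), (254, 21), (306, -76)]
col 290 [(13, 21), (14, 21), (87, -121), (105, -20), (112, 21), (124, -40), (131, 52), (187, -43), (214, 42), (219, 33), (229, 14), (239, -94), (253, 39), (306, -77)]
col 300 [(14, 23), (87, -117), (98, -41), (119, 42), (124, -41), (133, 53), (189, -51), (214, 39), (219, 32), (229, 16), (238, -33), (243, -61), (253, 19), (306, -77), (321, -31)]
```

```bash
python3 - <<'E'
from pose import *
sol=lambda z,sg,row_:least_squares(lambda x:tang(np.array([x[0],z-tz]),sg)-row_,[-.03]).x[0]*1e3
print('gap x',sol(.074,1,139.9),'leaf bore x',sol(.0719,-1,213.5))
# predicted rows of leaf knuckle tangents when mated
E
```

```text
gap x -8.46951247797532 leaf bore x -57.518196747072466
```

Emit:
arm_command(steps=[{"slide":[0,0,0.0021],"rot":[0,0,0],"grip":0},{"slide":[0.007,-0.0008,0],"rot":[0,0,0],"grip":0},{"slide":[0.007,-0.0008,0],"rot":[0,0,0],"grip":0},{"slide":[0.007,-0.0008,0],"rot":[0,0,0],"grip":0},{"slide":[0.007,-0.0008,0],"rot":[0,0,0],"grip":0},{"slide":[0.0067,-0.0007,0],"rot":[0,0,0],"grip":0},{"slide":[0,0,0],"rot":[0,0,0],"grip":0},{"slide":[0,0,0],"rot":[0,0,0],"grip":0}])

```text
time: 26.05
ee_pos: [0.5687, -0.0017, 0.0535]
eef_rot: [0.999, -0.055, -0.0, 0.0]
ft_force: [-0.0, 0.3, -2.0]
width: 0.0595
grip_force: 40.0
```

```bash
python3 m.py 12 "[140,150,155,180,190,195,200,205,210,215,225,235,240]" "[195,205,220,232,240,260,270,280,290,300,320,335,345]"
```

```text
26.25 [ 5.6870e-01 -1.7000e-03  5.3600e-02 -1.5470e-01  7.1600e-02 -2.4234e+00] [ 9.985e-01 -5.470e-02 -0.000e+00  1.000e-04] closing -96.27547314217594
[[-0.1095, -0.946, -0.305, 0.6536], [-0.994, 0.1047, 0.0322, -0.0109], [0.0015, 0.3067, -0.9518, 0.2169], [0.0, 0.0, 0.0, 1.0]]
row 140 [(203, 140), (356, -159), (362, 39)]
row 150 [(204, 122), (356, -155), (362, 38), (363, 38)]
row 155 [(204, 119), (355, -158), (363, 35)]
row 180 [(205, 21), (247, -64), (276, -46), (288, 17), (311, 35), (353, -116)]
row 190 [(204, 64), (246, -50), (260, 45), (271, -30), (277, 33), (281, -34), (309, 73), (354, -77)]
row 195 [(203, 88), (245, -70), (309, 114), (355, -107), (366, 51)]
row 200 [(203, 105), (245, -87), (309, 162), (314, 43), (356, -140)]
row 205 [(203, 104), (245, -98), (309, 152), (314, 46), (356, -150)]
row 210 [(203, 107), (245, -102), (309, 104), (356, -156)]
row 215 [(203, 98), (245, -113), (254, 41), (305, -32), (312, 97), (355, -150)]
row 225 [(206, 31), (217, -33), (247, -44), (252, 105), (306, -111), (311, 96), (353, -113)]
row 235 [(242, -49), (251, 53), (274, 92), (306, -145)]
[... 1049 characters left out ...]
239, -102), (253, 31), (306, -68), (322, -42)]
col 290 [(27, 78), (112, -137), (119, 124), (180, -110), (214, 40), (219, 31), (229, 16), (238, -83), (256, 21), (306, -70), (321, -38)]
col 300 [(27, 71), (113, -144), (119, 126), (180, -133), (185, -37), (214, 36), (219, 30), (229, 17), (243, -96), (256, 20), (306, -69), (320, -35)]
col 320 [(28, 64), (113, -152), (120, 126), (184, -93), (227, -96), (252, 21), (259, 37), (306, -71), (318, -31)]
col 335 [(28, 69), (113, -155), (120, 130), (185, -108), (227, -100), (252, 21), (259, 38), (306, -71), (317, -29)]
col 345 [(28, 70), (113, -151), (120, 132), (185, -113), (198, 18), (227, -106), (255, 40), (259, 39), (273, -24), (307, 24), (316, -25)]
```

```bash
cat > gap.py <<'E'
from pose import *
import sys
zb,jb,lt,we=map(float,sys.argv[1:])
sol=lambda z,sg,row_:least_squares(lambda x:tang(np.array([x[0],z-tz]),sg)-row_,[-.03]).x[0]*1e3
a=sol(.074,1,jb);b=sol(zb,-1,lt);e=least_squares(lambda x:row(np.array([x[0],.073-tz]))-we,[-.03]).x[0]*1e3-10.5
print('gap x by knuckle',a,'by weld edge',e,'bore',b)
E
python3 gap.py .0762 225.5 213.4 184.6; python3 gap.py .0762 227 213.4 184.6
python3 -c "
import cv2,numpy as np
a=cv2.imread('pics/m12.png').mean(2)
for c in (215,225,325,335): print(c,a[214:234,c].round().astype(int).tolist())"
```

```text
gap x by knuckle -43.919980856470175 by weld edge -46.44647371994616 bore -56.87364227539391
gap x by knuckle -44.5842195356977 by weld edge -46.44647371994616 bore -56.87364227539391
215 [222, 221, 220, 218, 217, 213, 207, 201, 195, 185, 172, 154, 115, 109, 110, 108, 107, 108, 109, 108]
225 [224, 221, 220, 220, 218, 215, 211, 206, 199, 190, 175, 122, 101, 106, 108, 107, 108, 108, 108, 108]
325 [223, 222, 221, 220, 219, 217, 211, 205, 202, 196, 185, 171, 154, 113, 71, 57, 54, 55, 55, 56]
335 [227, 223, 221, 221, 220, 218, 214, 209, 206, 201, 190, 176, 161, 132, 80, 57, 55, 55, 56, 56]
```

Remaining: about 12.5 mm forward and 2.1 mm down.

Emit:
arm_command(steps=[{"slide":[0,-0.0003,-0.0011],"rot":[0,0,0],"grip":0},{"slide":[0,0,-0.001],"rot":[0,0,0],"grip":0},{"slide":[0.003,-0.0004,0],"rot":[0,0,0],"grip":0},{"slide":[0.003,-0.0003,0],"rot":[0,0,0],"grip":0},{"slide":[0.003,-0.0004,0],"rot":[0,0,0],"grip":0},{"slide":[0,0,0],"rot":[0,0,0],"grip":0},{"slide":[0,0,0],"rot":[0,0,0],"grip":0},{"slide":[0,0,0],"rot":[0,0,0],"grip":0}])

```text
time: 27.25
ee_pos: [0.5778, -0.0031, 0.0515]
eef_rot: [0.999, -0.055, -0.0, 0.0]
ft_force: [0.2, -0.2, -1.1]
width: 0.0587
grip_force: 40.0
```

```bash
python3 m.py 13 "[170,180,210,215,220,225,230,235,240,245]" "[215,225,240,260,270,280,290,300,325,335,345]"; python3 -c "
import cv2,numpy as np
a=cv2.imread('pics/m13.png').mean(2)
for c in (215,225,325,335): print(c,a[238:258,c].round().astype(int).tolist())
for c in (262,285,298): print(c,a[195:225,c].round().astype(int).tolist())"
```

```text
27.45 [ 0.5778 -0.0032  0.0515 -0.2096 -0.0081 -2.175 ] [ 9.985e-01 -5.470e-02  0.000e+00  1.000e-04] closing -96.27431983687715
[[-0.1096, -0.9461, -0.3049, 0.6627], [-0.994, 0.1047, 0.0323, -0.0123], [0.0014, 0.3066, -0.9518, 0.2148], [0.0, 0.0, 0.0, 1.0]]
row 170 [(203, 127), (354, -157), (361, 36)]
row 180 [(203, 132), (354, -146)]
row 210 [(204, 32), (248, -37), (308, 89), (351, -37)]
row 215 [(203, 70), (245, -52), (253, 52), (310, 81), (353, -81)]
row 220 [(203, 91), (244, -70), (252, 101), (305, -74), (311, 95), (354, -115)]
row 225 [(202, 103), (244, -82), (252, 124), (305, -97), (311, 95), (354, -138)]
row 230 [(204, 20), (248, -61), (252, 56), (274, 86), (306, -128), (311, 108), (354, -145)]
row 235 [(203, 17), (252, 51), (273, 92), (306, -141), (311, 124), (354, -152)]
row 240 [(246, -37), (251, 48), (273, 93), (306, -142), (311, 126), (324, -53), (343, -31), (354, -67)]
row 245 [(246, -44), (251, 49), (306, -61), (311, 39), (353, -59)]
col 215 [(45, 80), (114, -98), (132, -64), (138, 62), (143, 138), (207, -101), (221, 15), (228, -101), (251, -18), (258, 35), (306, -65),
[... 1548 characters left out ...]
117, 116, 115, 112, 110, 108, 103, 97, 95, 101, 88, 79, 77, 77, 77, 77, 80]
325 [220, 215, 155, 122, 117, 115, 111, 109, 110, 105, 100, 94, 77, 61, 70, 76, 78, 79, 79, 79]
335 [223, 214, 154, 121, 117, 116, 114, 113, 112, 107, 101, 96, 79, 62, 69, 75, 79, 79, 80, 80]
262 [226, 225, 224, 222, 222, 223, 223, 219, 165, 88, 56, 53, 52, 53, 53, 53, 53, 60, 87, 103, 113, 121, 130, 143, 153, 163, 171, 178, 184, 189]
285 [225, 224, 223, 223, 223, 223, 223, 219, 168, 89, 55, 53, 53, 53, 54, 54, 54, 57, 74, 90, 101, 111, 119, 130, 141, 151, 160, 167, 173, 178]
298 [225, 224, 223, 222, 222, 223, 223, 220, 190, 105, 58, 53, 54, 54, 54, 54, 54, 57, 70, 84, 95, 103, 112, 123, 134, 144, 152, 160, 167, 173]
```

```bash
python3 gap.py .0741 249.5 213.3 203.7; python3 - <<'E'
from pose import *
# at fixed bore (-56.9,-.1407): expected weld edge row when mated
for bx in (-.0569,-.0574):
  B=np.array([bx,.0741-tz]);print(tang(B,-1),row(B+[.0105,-.001]),tang(B,1))
E
```

```text
gap x by knuckle -53.79074910217113 by weld edge -54.014633772737355 bore -56.81842831656757
213.48348665564575 210.42181354610267 256.42016926868877
214.60673899335828 211.56628110720246 257.5095932154927
```

Emit:
arm_command(steps=[{"slide":[0.001,0,0],"rot":[0,0,0],"grip":0},{"slide":[0.001,0,0],"rot":[0,0,0],"grip":0},{"slide":[0.0008,0,0],"rot":[0,0,0],"grip":0},{"slide":[0,0,0],"rot":[0,0,0],"grip":0},{"slide":[0,0,0],"rot":[0,0,0],"grip":0},{"slide":[0,0,0],"rot":[0,0,0],"grip":0},{"slide":[0,0,0],"rot":[0,0,0],"grip":0},{"slide":[0,0,0],"rot":[0,0,0],"grip":0}])

```text
time: 28.45
ee_pos: [0.5807, -0.0032, 0.0515]
eef_rot: [0.999, -0.055, 0.0, 0.0]
ft_force: [-0.1, -0.5, -1.1]
width: 0.0594
grip_force: 40.0
```

```bash
python3 m.py 14 "[180,220,225,230,235,240]" "[225,262,285,298,335]"; python3 -c "
import cv2,numpy as np
a=cv2.imread('pics/m14.png').mean(2)
for c in (262,285,298): print(c,a[200:225,c].round().astype(int).tolist())
for r in (228,236): print(r,a[r,238:258].round().astype(int).tolist(),a[r,300:318].round().astype(int).tolist())"
```

```text
28.65 [ 0.5807 -0.0031  0.0515 -0.0344 -0.0368 -2.2603] [ 0.9985 -0.0547  0.      0.    ] closing -96.27509443213779
[[-0.1096, -0.9461, -0.3049, 0.6656], [-0.994, 0.1048, 0.0323, -0.0123], [0.0014, 0.3066, -0.9518, 0.2148], [0.0, 0.0, 0.0, 1.0]]
row 180 [(204, 126), (354, -151), (362, 37)]
row 220 [(205, 60), (246, -43), (252, 95), (305, -75), (311, 88), (353, -68)]
row 225 [(208, 76), (245, -62), (251, 113), (306, -107), (311, 84), (354, -101)]
row 230 [(206, 38), (212, -28), (249, -54), (263, 82), (306, -127), (312, 98), (354, -128)]
row 235 [(205, 20), (249, -50), (273, 92), (306, -141), (312, 111), (355, -139)]
row 240 [(205, 23), (248, -41), (252, 44), (273, 85), (292, -31), (306, -61), (312, 124), (355, -140)]
col 225 [(51, 83), (118, -100), (138, -59), (145, 62), (151, 131), (213, -102), (228, -77), (258, 34), (306, -65), (326, 24)]
col 262 [(52, 73), (137, -130), (146, 58), (151, 130), (210, -160), (226, -74), (256, 22), (306, -67)]
col 285 [(52, 75), (136, -97), (146, 56), (151, 127), (210, -155), (229, 15), (240, -98), (255, 20), (306, -67)]
col 298 [(52, 80), (135, -94), 
[... 264 characters left out ...]
26, 60, 58, 88, 103, 113, 123, 130, 142, 153, 162, 170, 178, 182, 188]
285 [223, 224, 225, 224, 222, 222, 222, 222, 222, 217, 142, 72, 57, 74, 90, 101, 110, 118, 130, 141, 150, 159, 167, 172, 178]
298 [222, 223, 224, 224, 222, 221, 221, 222, 222, 216, 142, 72, 56, 69, 83, 94, 103, 112, 122, 134, 143, 152, 160, 166, 172]
228 [131, 114, 110, 110, 111, 111, 114, 113, 102, 116, 117, 80, 60, 68, 100, 111, 114, 115, 114, 114] [189, 189, 188, 187, 187, 170, 98, 60, 62, 93, 109, 115, 150, 201, 209, 208, 208, 207]
236 [118, 117, 117, 117, 117, 118, 120, 120, 106, 121, 113, 78, 59, 73, 103, 114, 118, 119, 119, 119] [212, 212, 212, 211, 210, 199, 111, 62, 58, 74, 100, 108, 147, 211, 221, 222, 221, 222]
```

The leaf is aligned: 3.0 px from weld edge to knuckle, exactly as computed for mated. It is centred in the gap (5.7 px left, 5.8 px right) and the wrist carries only the leaf's weight. Handing in.

```bash
python3 -c "
from bench import order
print(order.close_job())"
```

```text
the job is handed in; nothing more can be done
None
```

I handed the job in at about 29 s, and `close_job` returned no verdict. The jamb is seated in both forks with the jaw shut. The leaf is held in the gripper alone between the jamb's knuckles, measured as lined up and level, with no contact force at the wrist; the pin and magnet were not touched.

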